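Acid test on a rock: show the samples, start the timer

ROBOT

A 6-joint arm with a two-finger parallel gripper is mounted at the origin on the work surface. World frame = base frame: x ahead of the robot, y to its left, z up, the work surface at z = 0. Lengths are in m, angles in rad, forces in N, time in s.
With the tool pointing down it reaches from about 0.35 to 0.975 m from the base axis. Payload 4.9 kg.
Tool frame: the origin (TCP) lies midway between the tips of the shut fingers; the grasp point (between the pads) lies 19 mm behind it; z points along the fingers, y is the line along which they close (so a half turn about z gives the same grasp; the last joint's range is limited). The gripper opens to 85 mm and grips with 20 to 120 N. Pads are 22 mm wide; open, the fingers measure 114 mm over their backs; the gripper's body (76 mm by 85 mm) begins 54 mm behind the grasp point. The pads swing forward as they close: fully open they stand 13 mm farther back than shut.
Start: joints at [-1.241, 0.053, 1.613, -0, 1.476, -0.119], TCP at [0.271, -0.563, 0.231] pointing down, gripper open.
Joint ranges: [-3.01, 3.01], [-1.01, 2.22], [0.06, 2.58], [-1.02, 4.17], [0.09, 2.62], [-3.14, 3.14]. Speed limits (rad/s): [2.57, 2.57, 3.14, 3.14, 3.14, 3.14].

INTERFACE

Orientations are given as a rotation vector (axis times angle).
In Python, from station import ctrl gives the robot as it stands.
- The arm moves only by the shell command python3 -m handwheel 'ROWS' [FORCE]. ROWS is JSON, a list of rows, each an object with "gripper": the gripper command: -1 is fully open, 1 is shut, values between are in proportion; "offset": the shift along the tool's x, y, z in mm, a list of three; "rotation": the turn, a rotation vector about the tool's x, y, z in rad, a list of three. A call has exactly 8 rows; each row is the pose to reach, as a shift and turn from the pose commanded when the call began, along the tool's axes at that moment; what a row does not reach only later rows make up. A row lasts 1/8 s, in which the tool goes at most 62.5 mm and 10.7 degrees, less where a joint would pass 70% of its speed; a pose out of reach is approached as far as the arm can. A call with a gripper value outside its range is refused whole. The fingers move at their own pace and stop on an object; FORCE is the grip in N (left out, the last holds). Time passes only in rows, so rows that repeat a pose let the fingers close, or fill a call up. It gives the time, the measured TCP pose, the force, the opening and the grip force at its end, in the units of the state.
- ctrl.get_obs(): the state, without advancing time (a new reading comes with each control period).
- ctrl.get_image(name): name is "scene" or "top"; returns a dict with "image" (400x640x3 uint8, red, green, blue), "fovy" (degrees; the focal length in pixels is half the picture's height over the tangent of half this angle, whatever the lens; pixels are square), "cx", "cy" (the principal point, pixels), "k1" (the pictures are not rectified: a ray, as slopes to the right and down, at radius r is drawn at 1 + k1 r^2 times it, then the intrinsics apply), "xyz" and "attitude" of the camera in the world. Camera axes: x right, y up, looking along -z (the intrinsics and any distortion apply to the point x, -y, -z); pixel columns grow to the right and rows downward; lengths in m; the calibration is good to about 2 mm. A picture is of the moment at which its call begins. There is no depth.
- ctrl.finish_job(): hands the job in; it is judged then, once.
The state is a dict: "t": time; "q": joint angles; "dq": joint speeds; "effort": joint torques, N m; "tool_pos": TCP position; "tool_rot": TCP orientation; "contact_force": force on the tool from outside, world axes, zero at the start; "wrist_torque": the same for the moment, N m; "opening": finger opening in m; "grip_force": force on a finger pad.
Only numpy, scipy, OpenCV 4.12 (cv2) and the standard library are available. Lean on these libraries where they do the work, as an engineer would, in place of code of your own. Each camera call takes 0.05 s, during which the arm holds its last target. There are 200 camera calls.

TASK

Show the class what the acid test needs: with the fingers pointing down, point at the white rock by holding the fingertips about 3 cm straight above it for two seconds, then do the same above the red-capped dropper bottle, and then press the green start button of the timer right down, let it come up again and move clear. Do not touch or move any dish, rock, bottle or the tray, do not press the red button, and keep well above the other rocks and bottles (5 cm or more) so that you do not seem to point at them.

Things in the scene. Friction and masses are not known exactly. Their poses are not given: they have to be found in the camera images.
- white_rock: clear round petri dish, 60 mm in diameter and 13 mm high, loose on the table, lined with a blue disc, with one white rock sample about 32 mm across fixed in its middle; origin at the centre of the dish's underside, z up; 30 mm high in all, with the rock
- black_rock: clear round petri dish, 60 mm in diameter and 13 mm high, loose on the table, lined with a blue disc, with one black rock sample about 32 mm across fixed in its middle; origin at the centre of the dish's underside, z up; 30 mm high in all, with the rock
- red_rock: clear round petri dish, 60 mm in diameter and 13 mm high, loose on the table, lined with a blue disc, with one brick-red rock sample about 32 mm across fixed in its middle; origin at the centre of the dish's underside, z up; 30 mm high in all, with the rock
- white_rock_top (a point): top of the white rock, 30 mm above the middle of its dish's underside
- black_rock_top (a point): top of the black rock, 30 mm above the middle of its dish's underside
- red_rock_top (a point): top of the brick-red rock, 30 mm above the middle of its dish's underside
- tray: fixed low wooden tray, 70 x 220 mm and 28 mm high, walls and floor 5 mm, long side along its y, with three compartments in a row that each hold one dropper bottle; origin at the centre of its underside
- red_bottle: amber glass dropper bottle with a red cap, 32 mm in diameter, 85 mm high, standing loose in the tray (its foot is 5 mm above the table); the cap is 26 mm wide, its tip 18 mm; origin at the centre of its underside, z up
- red_bottle_top (a point): top of the red cap, on the bottle's axis, 85 mm above its foot
- blue_bottle: amber glass dropper bottle with a blue cap, 32 mm in diameter, 85 mm high, standing loose in the tray (its foot is 5 mm above the table); the cap is 26 mm wide, its tip 18 mm; origin at the centre of its underside, z up
- blue_bottle_top (a point): top of the blue cap, on the bottle's axis, 85 mm above its foot
- yellow_bottle: amber glass dropper bottle with a yellow cap, 32 mm in diameter, 85 mm high, standing loose in the tray (its foot is 5 mm above the table); the cap is 26 mm wide, its tip 18 mm; origin at the centre of its underside, z up
- yellow_bottle_top (a point): top of the yellow cap, on the bottle's axis, 85 mm above its foot
- timer: fixed white bench timer, 90 x 150 x 32 mm, with a black display along its far edge and two round push buttons 80 mm apart on its top, nearer the robot: green start button on its left (+y), red stop button on its right; origin at the centre of its underside
- start_top (a point): centre of the top face of the green start button, 28 mm in diameter, 22 mm above the timer's top and 54 mm above the table, in a black round housing 44 mm wide; pressed straight down
- start (a joint): travel of the green start button (m): 0 is up, 0.006 is fully down; spring return, fully down takes 5 N
- stop_top (a point): centre of the top face of the red stop button, same size
- stop (a joint): travel of the red stop button (m): 0 is up, 0.006 is fully down
Not all that is in view belongs to the job. What is shaped like the white_rock but purple or yellow is not meant. Several things have the shape of the timer; the one meant has the colours described above.

How it is judged:
By the outcome, as a careful person would: the job done as asked, in the order asked, and still so for the second after the job is handed in, with the robot touching nothing.
It also fails if it takes over 48 s, if anything falls off the work surface, if the arm or the gripper's body presses on something with over 40 N, if the wrist force passes 120 N, or if a joint passes its speed limit or range.

## Working session

There is one attempt and no reset: what is moved stays moved. The work goes in short steps, Python scripts to look and compute and a shell command to move; the robot and the scene stay as the last step left them, time stands still between calls to the robot, and variables do not carry over. Pictures are saved under pics/ and viewed, at most 10 in all, crops included, and the job is handed in when it is done.

```bash
mkdir -p pics
python3 - <<'E'
from station import ctrl
import cv2,pickle
d={}
for n in("scene","top"):
    a=ctrl.get_image(n);d[n]=a;cv2.imwrite(f"pics/{n}0.png",a["image"][...,::-1])
    print(n,{k:v for k,v in a.items() if k!="image"})
pickle.dump(d,open("d.pkl","wb"))
o=ctrl.get_obs();print(o)
E
```

```text
scene {'fovy': 56.26792752121109, 'cx': 324.87351069768295, 'cy': 194.5507638276603, 'k1': -0.03963164757150661, 'xyz': array([0.84921155, 0.36608366, 0.75264992]), 'attitude': array([0.28597483, 0.78521524, 2.28473179])}
top {'fovy': 51.06399151964135, 'cx': 319.4506922495167, 'cy': 199.50117617077743, 'k1': -0.01752236110301374, 'xyz': array([ 0.39242251, -0.01530433,  1.2305525 ]), 'attitude': array([ 0.08230352, -0.06866767, -1.56380757])}
{'t': 0.1, 'q': array([-1.24100126e+00,  5.32945296e-02,  1.61416575e+00, -3.87253582e-06,
        1.47597697e+00, -1.19025840e-01]), 'dq': array([ 0.00044863,  0.00046359, -0.00214793,  0.00124524, -0.00053548,
        0.00038325]), 'effort': array([ 7.38900126e-04, -3.94902062e+01, -3.71363211e+01, -1.04935145e-04,
        3.94169343e-03,  5.70657036e-06]), 'tool_pos': array([ 0.27099155, -0.56257227,  0.23017825]), 'tool_rot': array([-3.06103058e+00, -6.98696198e-01,  3.10626022e-04]), 'contact_force': array([ 0.03668429, -0.151844  ,  1.16589223]), 'wrist_torque': array([ 0.00714571, -0.01048129, -0.06056205]), 'grip_force': 0.0, 'opening': 0.08578320440806686}
```

View pics/top0.png

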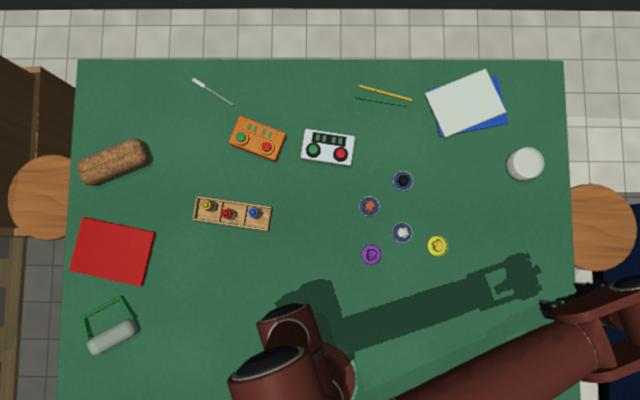

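View pics/scene0.png

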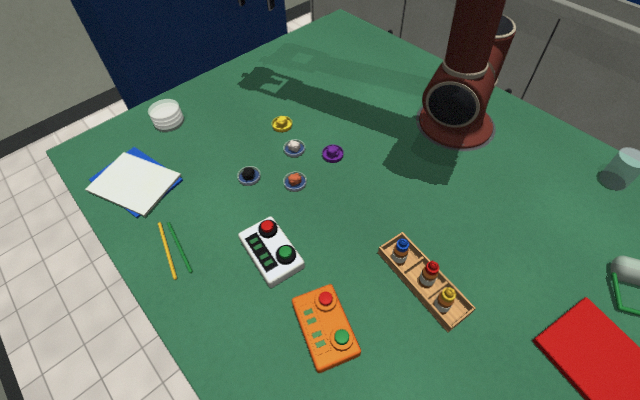

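The top view shows the white rock at about (402,232), the red-capped bottle at (228,213), and the white timer with its green button at (313,150). The orange timer and the purple and yellow dishes are decoys. Next I'll enlarge both views.

Run:
```python
import cv2
a=cv2.imread("pics/top0.png")[120:270,190:450];cv2.imwrite("pics/topc.png",cv2.resize(a,None,fx=3,fy=3,interpolation=cv2.INTER_CUBIC))
a=cv2.imread("pics/scene0.png")[120:320,230:480];cv2.imwrite("pics/scenec.png",cv2.resize(a,None,fx=3,fy=3,interpolation=cv2.INTER_CUBIC))
```

```text
(no output)
```

View pics/topc.png

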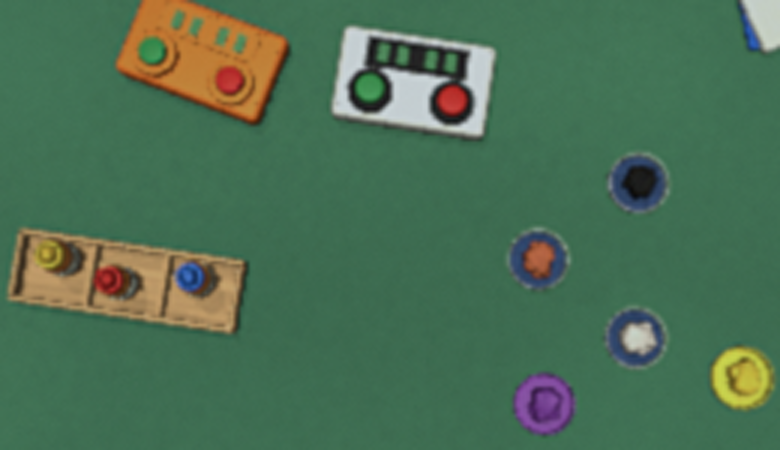

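View pics/scenec.png

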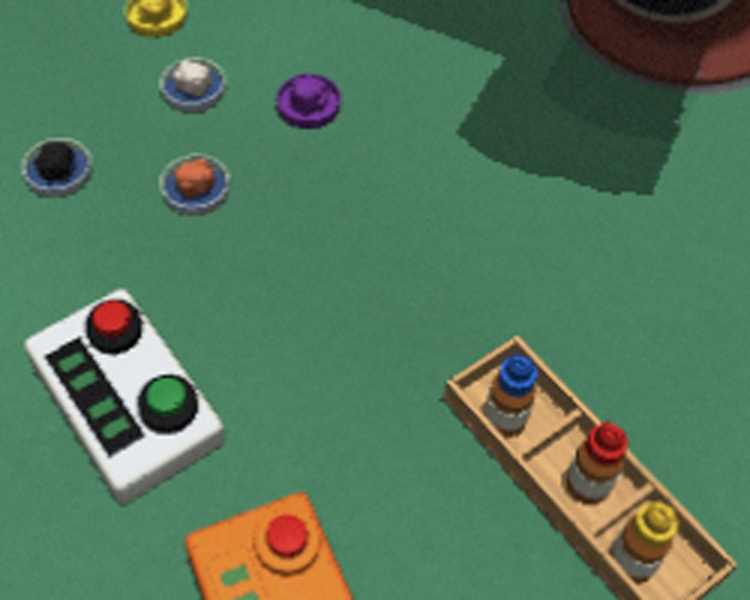

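The crops show these positions. Top crop: white dish (636,337), green button (370,88), red cap tip (108,279). Scene crop: white dish (193,84), green button (167,392), red tip (608,435). I'll convert both views to positions and compare them.

```bash
cat > h.py <<'E'
import numpy as np,cv2,pickle
from scipy.spatial.transform import Rotation as R
def loc(c,u,v,z):
    f=200/np.tan(np.radians(c["fovy"])/2)
    K=np.array([[f,0,c["cx"]],[0,f,c["cy"]],[0,0,1]])
    p=cv2.undistortPoints(np.array([[[u,v]]],float),K,np.array([c["k1"],0,0,0]))[0,0]
    r=R.from_rotvec(c["attitude"]).apply([p[0],-p[1],-1]); o=np.array(c["xyz"])
    return (o+r*(z-o[2])/r[2])[:2]
E
python3 - <<'E'
from h import *
d=pickle.load(open("d.pkl","rb"))
T={"white":(636,337,.010),"red_r":(538,258,.010),"black":(639,182,.010),"purple":(545,403,.010),"start":(370,88,.054),"stop":(453,101,.054),"redb":(108,279,.09),"blueb":(190,276,.09),"yelb":(48,253,.09)}
S={"white":(193,84,.010),"red_r":(195,184,.010),"black":(57,166,.010),"purple":(308,100,.010),"start":(167,392,.054),"stop":(112,319,.054),"redb":(608,435,.09),"blueb":(519,366,.09),"yelb":(658,516,.09)}
for k in T:
    f=lambda c,p,ox,oy:loc(c,(p[0]+.5)/3-.5+ox,(p[1]+.5)/3-.5+oy,p[2])
    print(k,f(d["top"],T[k],190,120).round(4),f(d["scene"],S[k],230,120).round(4))
# tool axes
r=R.from_rotvec([-3.06103,-.698696,0]).as_matrix();print(r.round(4))
E
```

```text
white [ 0.4166 -0.2437] [ 0.4211 -0.2419]
red_r [ 0.4928 -0.1492] [ 0.497 -0.148]
black [ 0.568  -0.2486] [ 0.5718 -0.2471]
purple [ 0.3527 -0.1553] [ 0.358  -0.1535]
start [0.6508 0.0146] [0.6549 0.0155]
stop [ 0.6386 -0.0645] [ 0.6461 -0.0602]
redb [0.4649 0.2513] [0.4758 0.2552]
blueb [0.4681 0.1764] [0.4781 0.1818]
yelb [0.4884 0.3071] [0.4979 0.3111]
[[ 9.010e-01  4.339e-01 -4.000e-04]
 [ 4.339e-01 -9.010e-01  1.800e-03]
 [ 4.000e-04 -1.800e-03 -1.000e+00]]
```

```bash
python3 -m handwheel '[{"gripper":1,"offset":[35,-28,0],"rotation":[0,0,0]},{"gripper":1,"offset":[75,-62,0],"rotation":[0,0,0]},{"gripper":1,"offset":[115,-95,0],"rotation":[0,0,0]},{"gripper":1,"offset":[155,-128,20],"rotation":[0,0,0]},{"gripper":1,"offset":[195,-160,40],"rotation":[0,0,0]},{"gripper":1,"offset":[232,-191,60],"rotation":[0,0,0]},{"gripper":1,"offset":[260,-214,80],"rotation":[0,0,0]},{"gripper":1,"offset":[272,-224,100],"rotation":[0,0,0]}]'
python3 - <<'E'
from station import ctrl
import cv2,numpy as np
o=ctrl.get_obs();print(o["t"],o["tool_pos"],o["tool_rot"],o["opening"],o["q"])
t=ctrl.get_image("top")["image"][180:280,340:460,::-1];s=ctrl.get_image("scene")["image"][60:200,230:350,::-1]
r=lambda a:cv2.resize(a,(390,int(a.shape[0]*390/a.shape[1])),interpolation=cv2.INTER_CUBIC)
t,s=r(t),r(s);t=np.vstack([t,np.zeros((len(s)-len(t),390,3),np.uint8)])
cv2.imwrite("pics/w1.png",np.hstack([t,s]))
E
```

```text
t: 1.1
tool_pos: [0.4193, -0.2412, 0.1302]
tool_rot: [-3.061, -0.702, 0.0]
contact_force: [0.3, -0.1, 0.5]
opening: 0.0001
grip_force: 0.0
1.1 [ 0.41931153 -0.24121449  0.13019078] [-3.06137213e+00 -7.02343308e-01  4.46969300e-04] 9.233405405635464e-05 [-6.76146248e-01 -2.08476242e-01  2.03255387e+00  2.09830550e-04
  1.31823076e+00  4.43560599e-01]
```

View pics/w1.png

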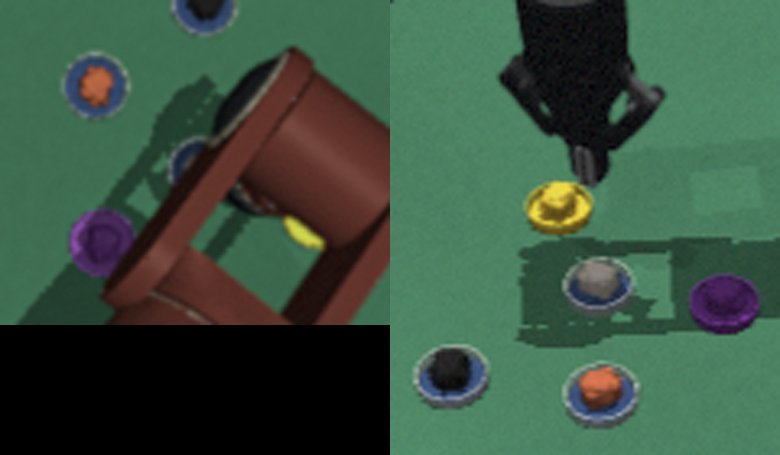

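The scene view (right) shows the shut fingertip at crop (588,183). The white dish is below it at (598,286). I'll use the tip to check the calibration.

Run:
```python
from h import *
d=pickle.load(open("d.pkl","rb"))
print(loc(d["scene"],230+(588-390+.5)/3.25-.5,60+183.5/3.25-.5,.130))
print(loc(d["scene"],230+(598-390+.5)/3.25-.5,60+286.5/3.25-.5,.010))
```

```text
[ 0.42496569 -0.23560272]
[ 0.42179391 -0.24255575]
```

```bash
python3 -m handwheel '[{"gripper":1,"offset":[-3,2,15],"rotation":[0,0,0]},{"gripper":1,"offset":[-3,2,35],"rotation":[0,0,0]},{"gripper":1,"offset":[-3,2,55],"rotation":[0,0,0]},{"gripper":1,"offset":[-3,2,65],"rotation":[0,0,0]},{"gripper":1,"offset":[-3,2,70],"rotation":[0,0,0]},{"gripper":1,"offset":[-3,2,70],"rotation":[0,0,0]},{"gripper":1,"offset":[-3,2,70],"rotation":[0,0,0]},{"gripper":1,"offset":[-3,2,70],"rotation":[0,0,0]}]'
python3 -m handwheel '[{"gripper":1,"offset":[0,0,0],"rotation":[0,0,0]},{"gripper":1,"offset":[0,0,0],"rotation":[0,0,0]},{"gripper":1,"offset":[0,0,0],"rotation":[0,0,0]},{"gripper":1,"offset":[0,0,0],"rotation":[0,0,0]},{"gripper":1,"offset":[0,0,0],"rotation":[0,0,0]},{"gripper":1,"offset":[0,0,0],"rotation":[0,0,0]},{"gripper":1,"offset":[0,0,0],"rotation":[0,0,0]},{"gripper":1,"offset":[0,0,0],"rotation":[0,0,0]}]'
python3 - <<'E'
from station import ctrl
import cv2
s=ctrl.get_image("scene")["image"][60:200,230:350,::-1]
cv2.imwrite("pics/w2.png",cv2.resize(s,None,fx=4,fy=4,interpolation=cv2.INTER_CUBIC))
E
```

```text
t: 2.2
tool_pos: [0.4176, -0.2466, 0.062]
tool_rot: [3.062, 0.699, 0.001]
contact_force: [0.3, -0.3, -0.9]
opening: -0.0001
grip_force: 0.0
t: 3.2
tool_pos: [0.4172, -0.2464, 0.0613]
tool_rot: [-3.063, -0.699, 0.0]
contact_force: [0.5, -0.3, -0.2]
opening: -0.0001
grip_force: 0.0
```

View pics/w2.png

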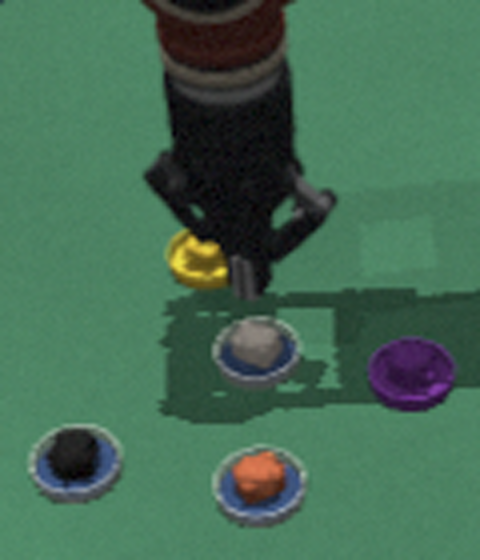

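The tip is about 3 cm above the white rock and 2–3 mm short in y. I'll nudge it, then hold for the full two seconds.

```bash
for i in 1; do python3 -m handwheel '[{"gripper":1,"offset":[1,-2.5,1],"rotation":[0,0,0]},{"gripper":1,"offset":[1,-2.5,1],"rotation":[0,0,0]},{"gripper":1,"offset":[1,-2.5,1],"rotation":[0,0,0]},{"gripper":1,"offset":[1,-2.5,1],"rotation":[0,0,0]},{"gripper":1,"offset":[1,-2.5,1],"rotation":[0,0,0]},{"gripper":1,"offset":[1,-2.5,1],"rotation":[0,0,0]},{"gripper":1,"offset":[1,-2.5,1],"rotation":[0,0,0]},{"gripper":1,"offset":[1,-2.5,1],"rotation":[0,0,0]}]'; done
for i in 1 2; do python3 -m handwheel '[{"gripper":1,"offset":[0,0,0],"rotation":[0,0,0]},{"gripper":1,"offset":[0,0,0],"rotation":[0,0,0]},{"gripper":1,"offset":[0,0,0],"rotation":[0,0,0]},{"gripper":1,"offset":[0,0,0],"rotation":[0,0,0]},{"gripper":1,"offset":[0,0,0],"rotation":[0,0,0]},{"gripper":1,"offset":[0,0,0],"rotation":[0,0,0]},{"gripper":1,"offset":[0,0,0],"rotation":[0,0,0]},{"gripper":1,"offset":[0,0,0],"rotation":[0,0,0]}]'; done
```

```text
t: 4.25
tool_pos: [0.417, -0.2437, 0.0603]
tool_rot: [-3.063, -0.699, -0.0]
contact_force: [0.1, -0.2, -0.5]
opening: 0.0002
grip_force: 0.0
t: 5.25
tool_pos: [0.417, -0.2437, 0.0603]
tool_rot: [-3.063, -0.699, 0.0]
contact_force: [0.1, 0.0, 0.4]
opening: -0.0004
grip_force: 0.0
t: 6.25
tool_pos: [0.4171, -0.2437, 0.0603]
tool_rot: [3.063, 0.699, 0.0]
contact_force: [-1.3, 0.9, 0.0]
opening: -0.0
grip_force: 0.0
```

```bash
python3 -m handwheel '[{"gripper":1,"offset":[0,0,-30],"rotation":[0,0,0]},{"gripper":1,"offset":[0,0,-80],"rotation":[0,0,0]},{"gripper":1,"offset":[5,-8,-120],"rotation":[0,0,0]},{"gripper":1,"offset":[22,-36,-140],"rotation":[0,0,0]},{"gripper":1,"offset":[48,-78,-140],"rotation":[0,0,0]},{"gripper":1,"offset":[76,-124,-140],"rotation":[0,0,0]},{"gripper":1,"offset":[104,-169,-140],"rotation":[0,0,0]},{"gripper":1,"offset":[131,-212,-140],"rotation":[0,0,0]}]'
python3 -m handwheel '[{"gripper":1,"offset":[24,-39,0],"rotation":[0,0,0]},{"gripper":1,"offset":[48,-78,0],"rotation":[0,0,0]},{"gripper":1,"offset":[72,-117,0],"rotation":[0,0,0]},{"gripper":1,"offset":[96,-156,0],"rotation":[0,0,0]},{"gripper":1,"offset":[116,-189,0],"rotation":[0,0,0]},{"gripper":1,"offset":[127,-207,0],"rotation":[0,0,0]},{"gripper":1,"offset":[130,-213,0],"rotation":[0,0,0]},{"gripper":1,"offset":[130,-213,0],"rotation":[0,0,0]}]'
python3 - <<'E'
from station import ctrl
import cv2
s=ctrl.get_image("scene")["image"][120:320,330:500,::-1]
cv2.imwrite("pics/r1.png",cv2.resize(s,None,fx=3,fy=3,interpolation=cv2.INTER_CUBIC))
E
```

```text
t: 7.25
tool_pos: [0.443, 0.0059, 0.2005]
tool_rot: [3.063, 0.699, 0.001]
contact_force: [0.1, 0.5, 0.6]
opening: 0.0001
grip_force: 0.0
t: 8.25
tool_pos: [0.4678, 0.2519, 0.2002]
tool_rot: [3.062, 0.699, -0.001]
contact_force: [0.2, 0.2, 0.6]
opening: 0.0001
grip_force: 0.0
```

View pics/r1.png

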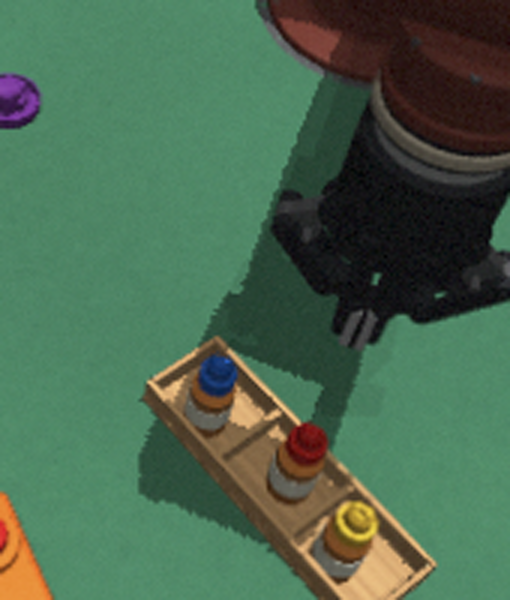

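The tip is at crop (355,345) and the red cap top at (308,435). I'll run the same bias check here.

Run:
```python
from h import *
d=pickle.load(open("d.pkl","rb"))
for u,v,z in((355,345,.2),(308,434,.09)): print(loc(d["scene"],330+(u+.5)/3-.5,120+(v+.5)/3-.5,z))
```

```text
[0.47240945 0.25703395]
[0.47522088 0.25480121]
```

The current position agrees with the bottle within a few mm, so I'll descend and hold.

```bash
python3 -m handwheel '[{"gripper":1,"offset":[0,0,15],"rotation":[0,0,0]},{"gripper":1,"offset":[0,0,35],"rotation":[0,0,0]},{"gripper":1,"offset":[0,0,55],"rotation":[0,0,0]},{"gripper":1,"offset":[0,0,70],"rotation":[0,0,0]},{"gripper":1,"offset":[0,0,77],"rotation":[0,0,0]},{"gripper":1,"offset":[0,0,80],"rotation":[0,0,0]},{"gripper":1,"offset":[0,0,80],"rotation":[0,0,0]},{"gripper":1,"offset":[0,0,80],"rotation":[0,0,0]}]'
for i in 1 2 3; do python3 -m handwheel '[{"gripper":1,"offset":[0,0,0],"rotation":[0,0,0]},{"gripper":1,"offset":[0,0,0],"rotation":[0,0,0]},{"gripper":1,"offset":[0,0,0],"rotation":[0,0,0]},{"gripper":1,"offset":[0,0,0],"rotation":[0,0,0]},{"gripper":1,"offset":[0,0,0],"rotation":[0,0,0]},{"gripper":1,"offset":[0,0,0],"rotation":[0,0,0]},{"gripper":1,"offset":[0,0,0],"rotation":[0,0,0]},{"gripper":1,"offset":[0,0,0],"rotation":[0,0,0]}]'; done
python3 - <<'E'
from station import ctrl
import cv2
s=ctrl.get_image("scene")["image"][120:320,330:500,::-1]
cv2.imwrite("pics/r2.png",cv2.resize(s,None,fx=3,fy=3,interpolation=cv2.INTER_CUBIC))
E
```

```text
t: 9.3
tool_pos: [0.4683, 0.2527, 0.1211]
tool_rot: [-3.063, -0.699, -0.002]
contact_force: [-0.3, -0.5, 0.8]
opening: -0.0003
grip_force: 0.0
t: 10.3
tool_pos: [0.4678, 0.2525, 0.1203]
tool_rot: [3.063, 0.699, -0.0]
contact_force: [-0.4, -0.4, 0.1]
opening: -0.0002
grip_force: 0.0
t: 11.3
tool_pos: [0.4678, 0.2525, 0.1203]
tool_rot: [-3.063, -0.699, -0.0]
contact_force: [0.1, 0.1, 0.4]
opening: -0.0002
grip_force: 0.0
t: 12.3
tool_pos: [0.4678, 0.2525, 0.1203]
tool_rot: [-3.063, -0.699, -0.0]
contact_force: [0.9, 0.4, 0.0]
opening: -0.0002
grip_force: 0.0
```

View pics/r2.png

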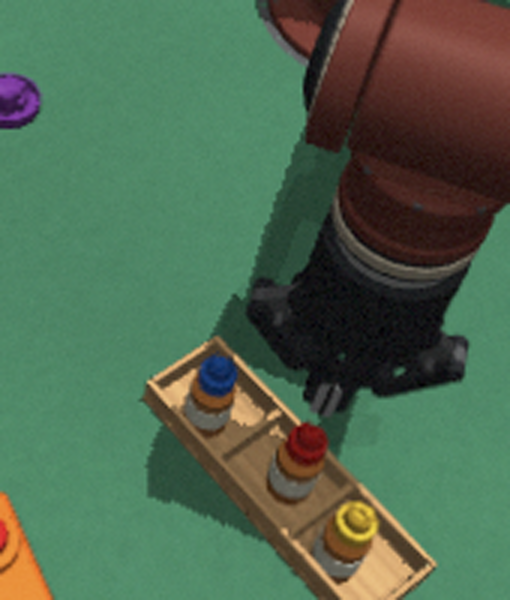

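The tip is over the red cap, with the extrapolated line within about 3 mm. Next I'll lift and cross to above the green button.

```bash
python3 -m handwheel '[{"gripper":1,"offset":[0,0,-25],"rotation":[0,0,0]},{"gripper":1,"offset":[0,0,-65],"rotation":[0,0,0]},{"gripper":1,"offset":[4,20,-80],"rotation":[0,0,0]},{"gripper":1,"offset":[14,65,-80],"rotation":[0,0,0]},{"gripper":1,"offset":[25,118,-80],"rotation":[0,0,0]},{"gripper":1,"offset":[36,171,-80],"rotation":[0,0,0]},{"gripper":1,"offset":[47,222,-80],"rotation":[0,0,0]},{"gripper":1,"offset":[56,264,-70],"rotation":[0,0,0]}]'
python3 -m handwheel '[{"gripper":1,"offset":[5,22,10],"rotation":[0,0,0]},{"gripper":1,"offset":[7,30,30],"rotation":[0,0,0]},{"gripper":1,"offset":[7,30,55],"rotation":[0,0,0]},{"gripper":1,"offset":[7,30,80],"rotation":[0,0,0]},{"gripper":1,"offset":[7,30,100],"rotation":[0,0,0]},{"gripper":1,"offset":[7,30,110],"rotation":[0,0,0]},{"gripper":1,"offset":[7,30,110],"rotation":[0,0,0]},{"gripper":1,"offset":[7,30,110],"rotation":[0,0,0]}]'
python3 - <<'E'
from station import ctrl
import cv2
print(ctrl.get_obs()["tool_pos"])
s=ctrl.get_image("scene")["image"][170:300,220:340,::-1]
cv2.imwrite("pics/s1.png",cv2.resize(s,None,fx=4,fy=4,interpolation=cv2.INTER_CUBIC))
E
```

```text
t: 13.35
tool_pos: [0.6343, 0.0358, 0.1902]
tool_rot: [3.063, 0.696, 0.001]
contact_force: [0.5, -0.1, 0.7]
opening: 0.0
grip_force: 0.0
t: 14.35
tool_pos: [0.6529, 0.0149, 0.0815]
tool_rot: [3.062, 0.699, 0.003]
contact_force: [0.9, 0.5, 0.1]
opening: -0.0003
grip_force: 0.0
[0.65291643 0.01492269 0.08151554]
```

View pics/s1.png

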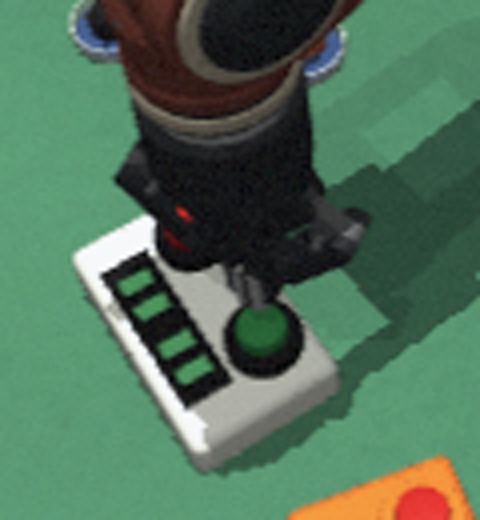

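The fingertip is centred over the green button at (263,328), and the red one is clear. I'll press slowly.

```bash
python3 -m handwheel '[{"gripper":1,"offset":[0,0,10],"rotation":[0,0,0]},{"gripper":1,"offset":[0,0,18],"rotation":[0,0,0]},{"gripper":1,"offset":[0,0,24],"rotation":[0,0,0]},{"gripper":1,"offset":[0,0,27],"rotation":[0,0,0]},{"gripper":1,"offset":[0,0,29],"rotation":[0,0,0]},{"gripper":1,"offset":[0,0,31],"rotation":[0,0,0]},{"gripper":1,"offset":[0,0,33],"rotation":[0,0,0]},{"gripper":1,"offset":[0,0,33],"rotation":[0,0,0]}]'
```

```text
t: 15.4
tool_pos: [0.6522, 0.0149, 0.0481]
tool_rot: [3.063, 0.699, 0.0]
contact_force: [-4.0, 0.4, 6.4]
opening: 0.0002
grip_force: 3.1
```

```bash
python3 -m handwheel '[{"gripper":1,"offset":[0,0,0.5],"rotation":[0,0,0]},{"gripper":1,"offset":[0,0,1],"rotation":[0,0,0]},{"gripper":1,"offset":[0,0,1.5],"rotation":[0,0,0]},{"gripper":1,"offset":[0,0,1.5],"rotation":[0,0,0]},{"gripper":1,"offset":[0,0,1.5],"rotation":[0,0,0]},{"gripper":1,"offset":[0,0,1.5],"rotation":[0,0,0]},{"gripper":1,"offset":[0,0,1.5],"rotation":[0,0,0]},{"gripper":1,"offset":[0,0,1.5],"rotation":[0,0,0]}]'
```

```text
t: 16.4
tool_pos: [0.6523, 0.0149, 0.048]
tool_rot: [3.063, 0.699, -0.001]
contact_force: [-7.3, 0.5, 12.6]
opening: 0.0001
grip_force: 6.0
```

The force rose to 12.6 N with no further travel, so the button is fully down. I'll release and lift clear.

```bash
python3 -m handwheel '[{"gripper":1,"offset":[0,0,-3],"rotation":[0,0,0]},{"gripper":1,"offset":[0,0,-8],"rotation":[0,0,0]},{"gripper":1,"offset":[0,0,-20],"rotation":[0,0,0]},{"gripper":1,"offset":[0,0,-45],"rotation":[0,0,0]},{"gripper":1,"offset":[0,0,-80],"rotation":[0,0,0]},{"gripper":1,"offset":[0,0,-115],"rotation":[0,0,0]},{"gripper":1,"offset":[0,0,-140],"rotation":[0,0,0]},{"gripper":1,"offset":[0,0,-150],"rotation":[0,0,0]}]'
python3 -m handwheel '[{"gripper":1,"offset":[0,0,0],"rotation":[0,0,0]},{"gripper":1,"offset":[0,0,0],"rotation":[0,0,0]},{"gripper":1,"offset":[0,0,0],"rotation":[0,0,0]},{"gripper":1,"offset":[0,0,0],"rotation":[0,0,0]},{"gripper":1,"offset":[0,0,0],"rotation":[0,0,0]},{"gripper":1,"offset":[0,0,0],"rotation":[0,0,0]},{"gripper":1,"offset":[0,0,0],"rotation":[0,0,0]},{"gripper":1,"offset":[0,0,0],"rotation":[0,0,0]}]'
python3 - <<'E'
from station import ctrl
import cv2
s=ctrl.get_image("scene")["image"]
cv2.imwrite("pics/end.png",s[...,::-1])
E
```

```text
t: 17.4
tool_pos: [0.6533, 0.0148, 0.1985]
tool_rot: [3.062, 0.699, 0.007]
contact_force: [-0.4, 0.7, -0.5]
opening: -0.0001
grip_force: 0.0
t: 18.4
tool_pos: [0.6521, 0.0149, 0.1959]
tool_rot: [3.063, 0.699, 0.0]
contact_force: [-0.2, 0.8, 0.1]
opening: 0.0001
grip_force: 0.0
```

View pics/end.png

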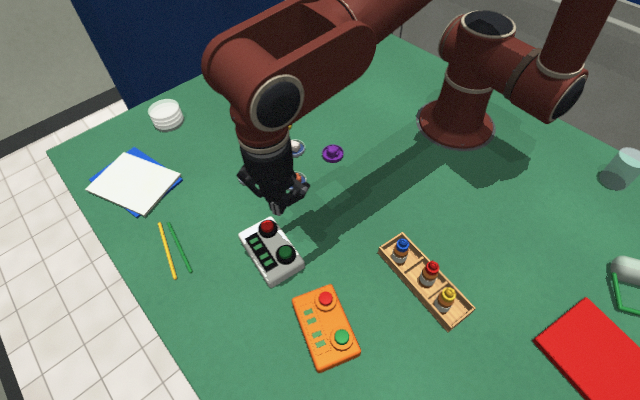

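The arm is clear above the timer. The green button at (286,254) is up and nothing has shifted.

```bash
python3 -c "
from station import ctrl
print(ctrl.finish_job())"
```

```text
the job is handed in; nothing more can be done
None
```

The job is handed in at about 18 s: I pointed at the white rock and then the red-capped bottle from about 3 cm for over two seconds each, pressed the green start button fully down and released it, and moved clear; in the final picture nothing visible had moved, though the arm partly hid the rocks.

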